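# Reset the air line's needle valve to half a turn open

### The arm

A 7-joint arm with a two-finger parallel gripper is mounted at the origin on the work surface. World frame = base frame: x ahead of the robot, y to its left, z up, the work surface at z = 0. Lengths are in mm, angles in rad, forces in N, time in s.
With the tool pointing down it reaches from about 400 to 925 mm from the base axis. Payload 5.6 kg.
Tool frame: the origin (TCP) lies midway between the tips of the shut fingers; the grasp point (between the pads) lies 19 mm behind it; z points along the fingers, y is the line along which they close (so a half turn about z gives the same grasp; the last joint's range is limited). The gripper opens to 85 mm and grips with 20 to 120 N. Pads are 22 mm wide; open, the fingers measure 114 mm over their backs; the gripper's body (76 mm by 85 mm) begins 54 mm behind the grasp point. The pads swing forward as they close: fully open they stand 13 mm farther back than shut.
Start: joints at [-1.218, 0.468, -0.012, 1.603, 0.006, 1.071, -0.056], TCP at [250.645, 599.738, 231.29] pointing down, gripper open.
Joint ranges: [-2.53, 2.53], [-0.31, 2.02], [-1.57, 1.55], [0.28, 2.44], [-1.29, 4.43], [0.15, 1.84], [-2.92, 2.92]. Speed limits (rad/s): [2.57, 2.57, 3.14, 3.14, 3.14, 3.14, 3.14].

### API

Orientations are given as a unit quaternion [x, y, z, w].
In Python, from station import r, get_image, camera_model gives the robot as it stands.
- The arm moves only by the tool apply_moves, never from a script. Its argument "increments" is a list of rows, each a list of 6 numbers: the shift along the tool's x, y, z in cm, then the turn, a rotation vector about the tool's x, y, z in rad. A call has 1 to 8 rows; each row shifts and turns the commanded pose from where the row before left it, along the tool's axes as they then stand; what a row does not reach is not made up. A row lasts 1/12 s, in which the tool goes at most 41.7 mm and 7.16 degrees, less where a joint would pass 70% of its speed; a pose out of reach is approached as far as the arm can. A call with a gripper value outside its range is refused whole. "fingers" is the opening, from 0 (shut) to 1 (fully open), set as the call begins (left out, the last holds). The fingers move at their own pace and stop on an object; the grip force is fixed at half the most. Time passes only in rows, so rows that do not move let the fingers close. It gives the time, the measured TCP pose, the force, the opening and the grip force at its end, in the units of the state.
- r.state(): the state, without advancing time (a new reading comes with each control period).
- get_image(name): name is "scene" or "side" or "wrist"; returns (picture, depth): 480x640x3 uint8, red, green, blue; 480x640 float32, mm along the optical axis (not along the pixel's ray), 0 where there is no reading.
- camera_model(name): a dict with "camera_matrix" (3x3 intrinsics, pixels), "R" (3x3) and "t" (3): a world point X has camera coordinates R X + t; the wrist camera has in their place "tool_from_camera" (4x4, takes a point from camera to tool coordinates, whose origin is the TCP and whose axes are the flange's). Camera axes: x right, y down, z forward; pixel columns grow to the right and rows downward; lengths in mm; the calibration is good to about 2 mm. A picture is of the moment at which its call begins: read the wrist's pose just before it. camera_model takes no time and is no camera call.
- r.finish_job(): hands the job in; it is judged then, once.
The state is a dict: "time": time; "qpos": joint angles; "dq": joint speeds; "tau": joint torques, N m; "tool_pos": TCP position; "orientation": TCP orientation; "wrist_force": force on the tool from outside, world axes, zero at the start; "wrist_torque": the same for the moment, N m; "width": finger opening in mm; "finger_force": force on a finger pad.
Only numpy, scipy, OpenCV 4.12 (cv2) and the standard library are available. Lean on these libraries where they do the work, as an engineer would, in place of code of your own. Each camera call takes 0.05 s, during which the arm holds its last target. There are 200 camera calls.

### The job

The spray can standing in front of the compressed-air needle valve is in the way: stand it upright in the grey tray, without knocking it over. Then turn the valve's bar handle clockwise until it stops fully closed, and from there open it (counter-clockwise) half a turn, so that its pointer nose ends opposite the closed mark. Leave the jar and the tin in the tray and the roll of tape where they are.

Things in the scene. Friction and masses are not known exactly. Their poses are not given: they have to be found in the camera images.
- valve: Fixed copper-pipe assembly with the needle valve in its middle. Origin on the table straight below the handle's centre, which is at (0, 0, 0.14); +x side to the robot (it faces away from it), z up. The stem leans 30 degrees from vertical, away from the robot: the handle's turning axis points out along (-0.5, 0, 0.866). Steel foot 100 x 100 mm, x 15 to 115 mm; valve block up to 70 mm high.
- header (a point): Middle of the 20 mm thick copper header pipe that bridges over behind the handle, along the valve's y from -100 to +100 mm, at x = 45 mm, z = 230 mm in the valve's frame. Its uprights stand at x = 68 mm, y = -115 and +115 mm; a 54 mm gauge is on the back of the -y one.
- dial (a point): Centre of the face of the white round dial, 92 mm across, fixed square to the stem 36 mm below the handle's centre. Black tick every 30 degrees, heavy ticks at closed (the upper edge, nearest the robot) and at half a turn (the lower edge, farthest from the robot).
- handle (a joint): Opening angle of the valve handle in rad: 0 = closed against its stop, growing as it is turned counter-clockwise seen from outside, looking at the dial. Half a turn is 3.14; the other stop is at 4.2. It is stiff (about 0.14 N m) and stays where it is left.
- handle_grip (a point): Centre of the dark steel bar handle, on the turning axis. The bar is 80 mm long (its x), 14 mm thick (its y, the width to grip) and 24 mm deep along the turning axis (its z, pointing outwards from the dial). Between bar and dial is only a 12 mm stem, 24 mm of free length.
- handle_nose (a point): Tip of the small pointer nose on the +x end of the bar, 53 mm from the turning axis; it points at the upper heavy tick when the valve is closed.
- can: Spray can standing upright in front of the dial, on the valve's side away from the robot, 200 mm tall: bare metal body 56 mm across with a paper band, and a white cap, 47 mm across, from 150 to 200 mm height. 0.2 to 0.4 kg. Origin: centre of its underside, z up.
- tray: Fixed grey plastic tray, 170 (x) x 240 (y) mm outside, 28 mm high, walls and floor 5 mm thick. Origin: centre of its underside on the table. The jar and the tin stand in its +y end; its -y half (around y = -60 mm) is free.
- tin1: Amber glass jar, 60 mm across, 85 mm tall, standing in the tray. Leave it. Origin: centre of its underside.
- tin2: Steel tin, 60 mm across, 75 mm tall, standing in the tray. Leave it. Origin: centre of its underside.
- tape: Roll of tape lying flat, 68 mm across, 24 mm high, on the table beside the can. Leave it. Origin: centre of its underside.
Things that resemble listed ones, but are neither listed nor needed, are in the scene too. Leave any red look-alike of the can alone.

How it is judged:
By the outcome, as a careful person would: the job done as asked, in the order asked, and still so for the second after the job is handed in, with the robot touching nothing.
It also fails if it takes over 69 s, if anything falls off the work surface, if the arm or the gripper's body presses on something with over 40 N, if the wrist force passes 120 N, or if a joint passes its speed limit or range.

## Working session

There is one attempt and no reset: what is moved stays moved. The work goes in short steps, Python scripts to look and compute and a tool call to move; the robot and the scene stay as the last step left them, time stands still between calls to the robot, and variables do not carry over. Pictures are saved under pics/ and viewed, at most 10 in all, crops included, and the job is handed in when it is done.

Besides the shell and the picture viewer there is one more tool, called after "Request:" in YAML: its name, and indented under it one key for each argument. apply_moves: Moves the arm, as the interface text tells. Its arguments: {"type":"object","properties":{"increments":{"type":"array"},"fingers":{"type":"number"}},"required":["increments"]}

```bash
mkdir -p pics; ls; python3 - <<'E'
from station import r,get_image,camera_model
import cv2,numpy as np
s=r.state();print(s)
for n in("scene","side"):
    im,d=get_image(n);cv2.imwrite(f"pics/{n}0.png",im[:,:,::-1]);np.save(f"pics/{n}0.npy",d)
    m=camera_model(n);print(n,m)
print(camera_model("wrist"))
E
```

```text
pics
{'time': 0.0, 'qpos': array([-1.21799814,  0.46838658, -0.01158022,  1.60366052,  0.00602856,
        1.07141519, -0.0562863 ]), 'dq': array([-0.00071695,  0.00064567,  0.00070125, -0.00098832, -0.00016406,
        0.00118751,  0.00066996]), 'tau': array([-1.25654647e-04, -5.32380867e+01,  2.13171879e-02, -2.51294839e+01,
        1.13683142e-02,  7.78077403e-03,  6.22528503e-06]), 'tool_pos': array([250.46426284, 599.17579185, 230.31696466]), 'orientation': array([ 1.96637505e-01,  9.80475828e-01, -9.12566617e-04, -1.00194547e-04]), 'wrist_force': array([ 0.09688797,  0.31762268, -0.44093705]), 'wrist_torque': array([-0.01202571,  0.0292224 , -0.01220574]), 'finger_force': 0.0, 'width': 85.71766758637817}
scene {'camera_matrix': array([[566.01092822,   0.        , 327.66097055],
       [  0.        , 566.01092822, 235.7188896 ],
       [  0.        ,   0.        ,   1.        ]]), 'R': array([[ 0.8058968 ,  0.59197471,  0.00981287],
       [ 0.50291235, -0.67571573, -0.53896885],
       [-0.31242521,  0.43928829, -0.84226854]]), 't': array([-466.95863255, -237.08023212, 1317.190
[... 231 characters left out ...]
208562],
       [-0.07483321, -0.77894704, -0.62260862],
       [ 0.04415915,  0.62115821, -0.78244006]]), 't': array([-565.14798505,  126.45626041,  904.68693869])}
{'camera_matrix': array([[373.80796916,   0.        , 314.35494324],
       [  0.        , 373.80796916, 243.71644745],
       [  0.        ,   0.        ,   1.        ]]), 'tool_from_camera': array([[-3.82509482e-04, -9.52974734e-01, -3.03049518e-01,
         7.75756979e+01],
       [ 9.99999563e-01, -6.23047360e-04,  6.97044755e-04,
         4.03726971e-01],
       [-8.53080242e-04, -3.03049119e-01,  9.52974556e-01,
        -1.42423680e+02],
       [ 0.00000000e+00,  0.00000000e+00,  0.00000000e+00,
         1.00000000e+00]])}
```

View pics/scene0.png

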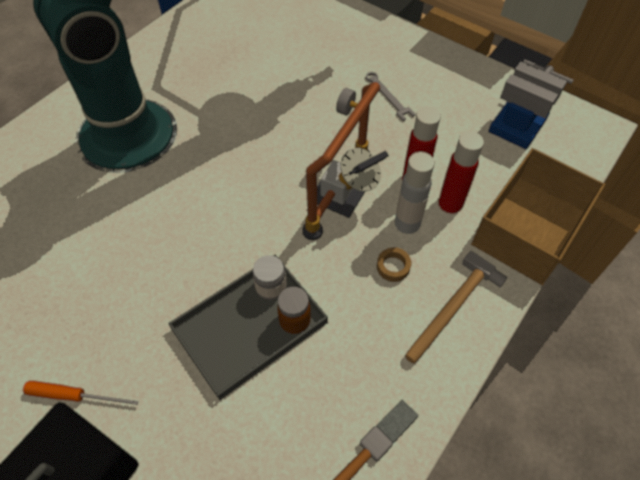

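View pics/side0.png

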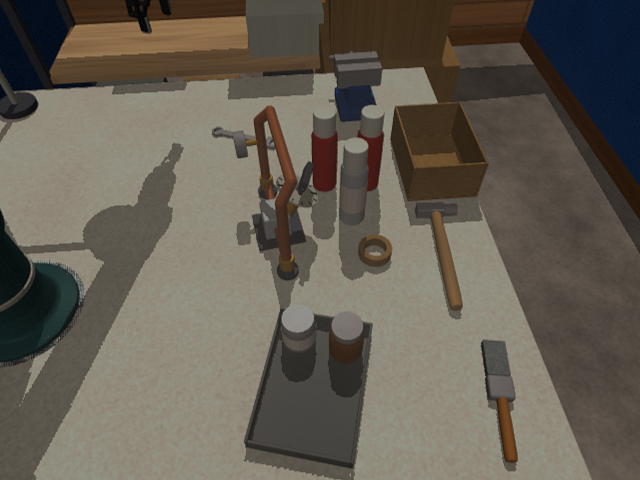

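The pictures show the grey can at scene (412,195) and side (354,180). Two red look-alikes stand behind it, and the tray is at scene (248,330). The valve sits under the header, which runs from (318,170) to (375,88), with its dial near (360,170). The tape is at (394,264).

```bash
cat > h.py <<'E'
import numpy as np,cv2
from station import r,get_image,camera_model
from scipy.spatial.transform import Rotation as Ro
def cloud(n,d,st=None):
    m=camera_model(n);K=m["camera_matrix"];v,u=np.mgrid[0:480,0:640]
    P=np.dstack([(u-K[0,2])/K[0,0]*d,(v-K[1,2])/K[1,1]*d,d])
    if "R" in m: return (P-m["t"])@m["R"]
    T=m["tool_from_camera"];P=P@T[:3,:3].T+T[:3,3]
    return P@Ro.from_quat(st["orientation"]).as_matrix().T+st["tool_pos"]
E
python3 - <<'E'
from h import *
for n,pts in dict(scene=dict(captop=(421,157),cap=(420,165),body=(411,205),hdr=[(345,130),(322,165),(372,92)],foot=[(313,228)],dial=[(350,160),(372,182),(346,172)],bar=[(365,163),(380,156),(354,170)],jar=(293,293),tin=(268,263),tape=[(383,263),(404,263),(394,252),(394,275)],tray=[(172,322),(220,398),(325,319)],red=[(428,118),(470,143)],floor=(220,340)),
  side=dict(captop=(355,145),hdr=[(285,160),(270,115)],jar=(347,322),tin=(298,317),tray=[(248,444),(353,462),(370,322),(281,313)],bar=[(307,170),(303,185)],red=[(324,114),(371,112)],tape=[(363,248),(388,248)])).items():
    C=cloud(n,np.load(f"pics/{n}0.npy"))
    for k,p in pts.items():
        for u,v in (p if isinstance(p,list) else [p]): print(n,k,(u,v),C[v,u].round())
# can by height slices
C=np.vstack([cloud(n,np.load(f"pics/{n}0.npy")).reshape(-1,3) for n in("scene","side")])
np.save("pics/C.npy",C)
E
```

```text
scene captop (421, 157) [651. 185. 200.]
scene cap (420, 165) [660. 168. 201.]
scene body (411, 205) [667. 150. 104.]
scene hdr (345, 130) [523. 125. 240.]
scene hdr (322, 165) [532.  45. 227.]
scene hdr (372, 92) [508. 233. 240.]
scene foot (313, 228) [519.  31.  34.]
scene dial (350, 160) [516. 159. 121.]
scene dial (372, 182) [571. 159.  93.]
scene dial (346, 172) [528. 129. 122.]
scene bar (365, 163) [558. 146. 154.]
scene bar (380, 156) [569. 183. 148.]
scene bar (354, 170) [551. 121. 153.]
scene jar (293, 293) [ 597. -128.   90.]
scene tin (268, 263) [ 517. -103.   78.]
scene tape (383, 263) [675.  51.  27.]
scene tape (404, 263) [705.  85.  11.]
scene tape (394, 252) [678.  87.  24.]
scene tape (394, 275) [707.  43.  24.]
scene tray (172, 322) [ 434. -283.   27.]
scene tray (220, 398) [ 592. -332.    7.]
scene tray (325, 319) [ 654. -111.   24.]
scene red (428, 118) [611. 277. 200.]
scene red (470, 143) [706. 268. 201.]
scene floor (220, 340) [ 520. -252.    7.]
side captop (355, 145) [656. 177. 200.]
side hdr (285, 160) [524. 102. 241.]
side hdr (270, 115) [502. 230. 240.]
side jar (347, 322) [ 606. -132.   89.]
side tin (298, 317) [ 526. -109.   78.]
side tray (248, 444) [ 435. -289.   17.]
side tray (353, 462) [ 592. -332.   30.]
side tray (370, 322) [658. -88.   2.]
side tray (281, 313) [495. -69.  28.]
side bar (307, 170) [564. 169. 153.]
side bar (303, 185) [553. 129. 153.]
side red (324, 114) [607. 274. 203.]
side red (371, 112) [701. 274. 200.]
side tape (363, 248) [666.  68.  25.]
side tape (388, 248) [717.  65.  22.]
```

```bash
cat >> h.py <<'E'
def plan(p,q,n,st=None):
    """total move from the state to pose p,q split in n rows, printed in the move's units"""
    st=st or r.state();R0=Ro.from_quat(st["orientation"]);p0=st["tool_pos"]
    rv=(R0.inv()*Ro.from_quat(q)).as_rotvec()/n;R=R0
    print("dist",np.linalg.norm(p-p0).round(1),"angle/row",np.linalg.norm(rv).round(3))
    for i in range(n):
        d=R.inv().apply((np.array(p)-p0)/n)/10;print(np.r_[d,rv].round(3).tolist());R=R*Ro.from_rotvec(rv)
def show():
    s=r.state();R=Ro.from_quat(s["orientation"]).as_matrix()
    print(round(s["time"],2),"q",s["qpos"].round(2),"tcp",s["tool_pos"].round(1),"tx",R[:,0].round(3),"ty",R[:,1].round(3),"tz",R[:,2].round(3),"F",s["wrist_force"].round(1),"T",s["wrist_torque"].round(2),"w",s["width"].round(1),s["finger_force"])
E
python3 - <<'E'
from h import *
C=np.load("pics/C.npy")
def sel(x0,x1,y0,y1,z0,z1): 
    return C[(C[:,0]>x0)&(C[:,0]<x1)&(C[:,1]>y0)&(C[:,1]<y1)&(C[:,2]>z0)&(C[:,2]<z1)]
for z0,z1 in((195,206),(155,190),(40,140)):
    P=sel(610,700,130,222,z0,z1); (c,rr)=cv2.minEnclosingCircle(P[:,:2].astype(np.float32)); print("can",z0,len(P),c,rr,P.mean(0))
P=sel(480,560,60,220,225,250); l=cv2.fitLine(P[:,:2].astype(np.float32),cv2.DIST_HUBER,0,.1,.1).ravel();print("hdr",l,P[:,1].min(),P[:,1].max())
P=sel(480,570,0,270,232,250);print("hdr ext",P[P[:,1].argmin()],P[P[:,1].argmax()])
P=sel(535,600,90,230,135,185);print("bar",len(P),P.mean(0)); l=cv2.fitLine(P.astype(np.float32),cv2.DIST_HUBER,0,.1,.1).ravel();print(l,((P-l[3:])@l[:3]).min(),((P-l[3:])@l[:3]).max())
P=sel(400,680,-350,-50,15,32);print("tray",cv2.minAreaRect(P[:,:2].astype(np.float32)))
plan([655,175,330],[0,1,0,0],16)
E
```

```text
can 195 799 (657.1050415039062, 176.8795928955078) 25.130840301513672 [657.17010327 174.52997794 200.25858947]
can 155 646 (657.1582641601562, 174.94468688964844) 23.414785385131836 [658.51891582 160.43660077 172.99527553]
can 40 1813 (657.7227172851562, 175.09535217285156) 29.076305389404297 [658.9121158  156.69726702  92.34214895]
hdr [ 1.5832219e-01 -9.8738748e-01  5.2007111e+02  1.3640431e+02] 60.1519973221435 219.7934505458315
hdr ext [530.27330313  46.57071584 232.43601922] [492.49758718 264.49569588 234.0755535 ]
bar 589 [560.55510271 154.03580838 150.46327663]
[ 2.6077512e-01  9.6097440e-01 -9.2328906e-02  5.6193005e+02
  1.5693239e+02  1.5065390e+02] -47.26886984579012 49.229522514811414
tray ((542.1848754882812, -195.81260681152344), (242.40737915039062, 173.3790740966797), 74.2076644897461)
dist 594.6 angle/row 0.025
[-3.355, -1.472, -0.62, -0.0, -0.0, -0.025]
[-3.318, -1.555, -0.62, -0.0, -0.0, -0.025]
[-3.279, -1.637, -0.62, -0.0, -0.0, -0.025]
[-3.237, -1.717, -0.62, -0.0, -0.0, -0.025]
[-3.194, -1.797, -0.62, -0.0, -0.0, -0.025]
[-3.148, -1.875, -0.62, -0.0, -0.0, -0.025]
[-3.101, -1.952, -0.62, -0.0, -0.0, -0.025]
[-3.052, -2.028, -0.621, -0.0, -0.0, -0.025]
[-3.0, -2.103, -0.621, -0.0, -0.0, -0.025]
[-2.948, -2.177, -0.621, -0.0, -0.0, -0.025]
[-2.893, -2.249, -0.621, -0.0, -0.0, -0.025]
[-2.836, -2.32, -0.621, -0.0, -0.0, -0.025]
[-2.778, -2.389, -0.621, -0.0, -0.0, -0.025]
[-2.718, -2.457, -0.622, -0.0, -0.0, -0.025]
[-2.656, -2.523, -0.622, -0.0, -0.0, -0.025]
[-2.593, -2.588, -0.622, -0.0, -0.0, -0.025]
```

Request:
apply_moves:
  increments:
    - [-3.35,-1.5,-0.65,0,0,-0.025]
    - [-3.3,-1.55,-0.65,0,0,-0.025]
    - [-3.3,-1.65,-0.65,0,0,-0.025]
    - [-3.25,-1.7,-0.65,0,0,-0.025]
    - [-3.2,-1.8,-0.65,0,0,-0.025]
    - [-3.15,-1.9,-0.65,0,0,-0.025]
    - [-3.1,-1.95,-0.65,0,0,-0.025]
    - [-3.05,-2.0,-0.65,0,0,-0.025]
  fingers: 1

```text
time: 0.77
tool_pos: [454.0, 385.8, 283.3]
orientation: [0.097, 0.995, -0.0, -0.0]
wrist_force: [0.5, -0.6, 0.3]
width: 85.5
finger_force: 0.0
```

Request:
apply_moves:
  increments:
    - [-3.0,-2.1,-0.6,0,0,-0.025]
    - [-2.95,-2.15,-0.6,0,0,-0.025]
    - [-2.9,-2.25,-0.6,0,0,-0.025]
    - [-2.85,-2.3,-0.6,0,0,-0.025]
    - [-2.8,-2.4,-0.6,0,0,-0.025]
    - [-2.7,-2.45,-0.6,0,0,-0.025]
    - [-2.65,-2.5,-0.6,0,0,-0.025]
    - [-2.6,-2.6,-0.6,0,0,-0.025]

```text
time: 1.43
tool_pos: [657.1, 175.1, 331.2]
orientation: [-0.003, 1.0, -0.0, -0.0]
wrist_force: [1.7, 1.2, -0.4]
width: 85.4
finger_force: 0.0
```

```bash
python3 - <<'E'
from h import *
show();st=r.state();im,d=get_image("wrist");cv2.imwrite("pics/w1.png",im[:,:,::-1])
C=cloud("wrist",d,st);np.savez("pics/w1",C=C,im=im);F=C.reshape(-1,3)
P=F[(abs(F[:,0]-657)<45)&(abs(F[:,1]-175)<45)&(abs(F[:,2]-200)<8)]
if len(P):print(len(P),cv2.minEnclosingCircle(P[:,:2].astype(np.float32)),P.mean(0))
plan([657,175.5,155],[0,1,0,0],8)
E
```

```text
Traceback (most recent call last):
  File "h.py", line 19, in show
    print(round(s["time"],2),"q",s["qpos"].round(2),"tcp",s["tool_pos"].round(1),"tx",R[:,0].round(3),"ty",R[:,1].round(3),"tz",R[:,2].round(3),"F",s["wrist_force"].round(1),"T",s["wrist_torque"].round(2),"w",s["width"].round(1),s["finger_force"])
                                                                                                                                                                                                                 ^^^^^^^^^^^^^^^^
AttributeError: 'float' object has no attribute 'round'
```

```bash
sed -i 's/s\["width"\].round(1)/round(s["width"],1)/' h.py; python3 - <<'E'
from h import *
show();st=r.state();im,d=get_image("wrist");cv2.imwrite("pics/w1.png",im[:,:,::-1])
C=cloud("wrist",d,st);np.savez("pics/w1",C=C,im=im);F=C.reshape(-1,3)
P=F[(abs(F[:,0]-657)<45)&(abs(F[:,1]-175)<45)&(abs(F[:,2]-200)<8)]
if len(P):print(len(P),cv2.minEnclosingCircle(P[:,:2].astype(np.float32)),P.mean(0))
plan([657,175.5,155],[0,1,0,0],8)
E
```

```text
1.43 q [-0.4   0.45  0.13  1.41 -0.06  1.29  1.31] tcp [657.1 175.1 331.2] tx [-1.    -0.005  0.001] ty [-0.005  1.    -0.   ] tz [-0.001 -0.    -1.   ] F [ 1.7  1.2 -0.4] T [ 0.03 -0.07 -0.  ] w 85.4 0.0
2823 ((657.6712036132812, 178.22044372558594), 23.297651290893555) [656.42974298 178.06638901 199.55879102]
dist 177.4 angle/row 0.001
[0.081, 0.13, 2.212, -0.001, 0.001, -0.0]
[0.079, 0.128, 2.212, -0.001, 0.001, -0.0]
[0.078, 0.127, 2.213, -0.001, 0.001, -0.0]
[0.076, 0.125, 2.213, -0.001, 0.001, -0.0]
[0.075, 0.124, 2.213, -0.001, 0.001, -0.0]
[0.074, 0.122, 2.213, -0.001, 0.001, -0.0]
[0.072, 0.121, 2.213, -0.001, 0.001, -0.0]
[0.071, 0.119, 2.213, -0.001, 0.001, -0.0]
```

View pics/w1.png

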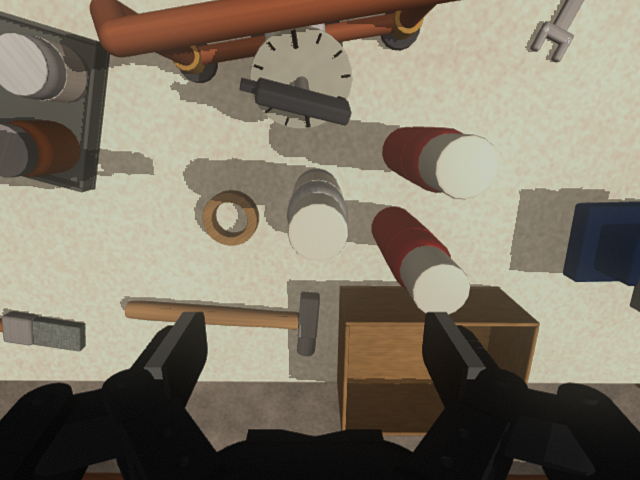

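The wrist view shows the cap at (318,232). The dial is at (300,75), with its closed mark at the top (295,40). The nose points left at (246,85), so the valve is about 1.3 rad open.

Request:
apply_moves:
  increments:
    - [0,0,0,0,0,0]
    - [0,0,0,0,0,0]
    - [0,0,0,0,0,0]

```text
time: 1.73
tool_pos: [655.5, 177.9, 330.6]
orientation: [-0.003, 1.0, 0.0, -0.001]
wrist_force: [0.2, 0.5, -0.2]
width: 85.3
finger_force: 0.0
```

Request:
apply_moves:
  increments:
    - [-0.15,0,2.8,0,0,0]
    - [0,0,3.0,0,0,0]
    - [0,0,3.0,0,0,0]
    - [0,0,3.0,0,0,0]
    - [0,0,2.6,0,0,0]
    - [0,0,2.0,0,0,0]
    - [0,0,1.3,0,0,0]
    - [0,0,0,0,0,0]

```text
time: 2.4
tool_pos: [655.1, 177.7, 150.9]
orientation: [-0.003, 1.0, -0.001, -0.003]
wrist_force: [-0.4, -0.1, -0.2]
width: 85.3
finger_force: 0.0
```

Request:
apply_moves:
  increments:
    - [0,0,0,0,0,0]
    - [0,0,0,0,0,0]
    - [0,0,0,0,0,0]
    - [0,0,0,0,0,0]
    - [0,0,0,0,0,0]
    - [0,0,0,0,0,0]
    - [0,0,0,0,0,0]
    - [0,0,0,0,0,0]
  fingers: 0

```text
time: 3.07
tool_pos: [659.3, 177.1, 156.5]
orientation: [-0.002, 1.0, 0.001, 0.002]
wrist_force: [0.6, 0.8, 7.1]
width: 46.0
finger_force: 61.8
```

Request:
apply_moves:
  increments:
    - [0,0,-0.5,0,0,0]
    - [0,0,-1.0,0,0,0]
    - [0,0,-2.0,0,0,0]
    - [0,0,-2.5,0,0,0]
    - [0,0,-2.5,0,0,0]
    - [0,0,-2.5,0,0,0]
    - [0,0,-2.0,0,0,0]
    - [0,0,-1.0,0,0,0]

```text
time: 3.73
tool_pos: [658.7, 176.5, 297.9]
orientation: [-0.002, 1.0, 0.001, 0.002]
wrist_force: [-0.3, -0.3, -1.8]
width: 46.0
finger_force: 61.8
```

```bash
python3 - <<'E'
from h import *
show()
C=np.load("pics/C.npy")
c=np.array([542.5,-196]);a=np.deg2rad(74.2-90); print("free spot",c-60*np.array([-np.sin(a),np.cos(a)]))
E
```

```text
3.73 q [-0.4   0.47  0.13  1.45 -0.06  1.22  1.31] tcp [658.7 176.5 297.9] tx [-1.    -0.004 -0.004] ty [-0.004  1.     0.001] tz [ 0.004  0.001 -1.   ] F [-0.3 -0.3 -1.8] T [-0.02 -0.08 -0.04] w 46.0 61.82594418525696
free spot [ 526.16318518 -253.73307961]
```

Request:
apply_moves:
  increments:
    - [0.3,-0.95,0,0,0,0]
    - [0.6,-1.9,0,0,0,0]
    - [0.9,-2.85,0,0,0,0]
    - [0.98,-3.16,0,0,0,0]
    - [0.98,-3.16,0,0,0,0]
    - [0.98,-3.16,0,0,0,0]
    - [0.98,-3.16,0,0,0,0]
    - [0.98,-3.16,0,0,0,0]

```text
time: 4.4
tool_pos: [589.5, -41.0, 292.4]
orientation: [-0.002, 1.0, -0.0, -0.002]
wrist_force: [0.6, -0.4, -2.2]
width: 45.9
finger_force: 61.9
```

Request:
apply_moves:
  increments:
    - [0.98,-3.16,0,0,0,0]
    - [0.98,-3.16,0,0,0,0]
    - [0.98,-3.16,0,0,0,0]
    - [0.98,-3.16,0,0,0,0]
    - [0.98,-3.16,0,0,0,0]
    - [0.9,-2.85,0,0,0,0]
    - [0.6,-1.9,0,0,0,0]
    - [0.3,-0.95,0,0,0,0]

```text
time: 5.07
tool_pos: [522.4, -258.0, 292.7]
orientation: [0.001, 1.0, -0.0, -0.002]
wrist_force: [-0.9, -0.5, -3.3]
width: 46.0
finger_force: 62.0
```

Request:
apply_moves:
  increments:
    - [0,0,0,0,0,0]
    - [0,0,0,0,0,0]
    - [0,0,0,0,0,0]

```text
time: 5.32
tool_pos: [526.2, -251.8, 293.7]
orientation: [-0.003, 1.0, 0.001, -0.0]
wrist_force: [0.2, 0.2, -3.5]
width: 45.8
finger_force: 62.0
```

```bash
python3 - <<'E'
from h import *
show()
im,d=get_image("side");C=cloud("side",d).reshape(-1,3);cv2.imwrite("pics/s2.png",im[100:480,120:520,::-1])
P=C[(abs(C[:,0]-526)<60)&(abs(C[:,1]+254)<60)&(C[:,2]>80)&(C[:,2]<300)]
for z in range(100,300,10):
    Q=P[(P[:,2]>=z)&(P[:,2]<z+10)]
    if len(Q):print(z,len(Q),Q.min(0).round(),Q.max(0).round())
E
```

```text
5.32 q [ 0.15  0.3   0.3   1.72 -0.1   1.14  2.05] tcp [ 526.2 -251.8  293.7] tx [-1.    -0.007  0.001] ty [-0.007  1.     0.002] tz [-0.001  0.002 -1.   ] F [ 0.2  0.2 -3.5] T [0.03 0.01 0.05] w 45.8 62.006596326828
130 5 [ 508. -277.  137.] [ 549. -263.  140.]
140 88 [ 498. -278.  140.] [ 550. -258.  150.]
150 107 [ 497. -278.  150.] [ 550. -257.  160.]
160 109 [ 498. -279.  160.] [ 551. -258.  170.]
170 88 [ 496. -279.  170.] [ 551. -254.  180.]
180 121 [ 497. -279.  180.] [ 553. -251.  190.]
190 123 [ 498. -280.  190.] [ 551. -259.  200.]
200 126 [ 497. -280.  200.] [ 551. -256.  210.]
210 132 [ 497. -279.  210.] [ 551. -255.  220.]
220 143 [ 497. -280.  220.] [ 551. -257.  230.]
230 144 [ 497. -279.  230.] [ 551. -255.  240.]
240 169 [ 497. -279.  240.] [ 551. -254.  250.]
250 159 [ 498. -279.  250.] [ 551. -258.  260.]
260 161 [ 498. -279.  260.] [ 552. -258.  270.]
270 193 [ 497. -279.  270.] [ 552. -242.  280.]
280 269 [ 497. -279.  280.] [ 552. -240.  290.]
290 50 [ 502. -269.  290.] [ 547. -256.  300.]
```

View pics/s2.png

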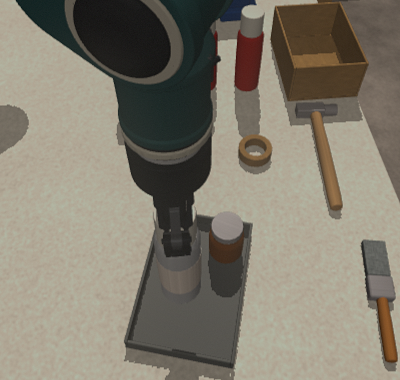

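The can hangs upright over the free half of the tray, with its underside about 139 mm up.

Request:
apply_moves:
  increments:
    - [0,0,1.0,0,0,0]
    - [0,0,2.0,0,0,0]
    - [0,0,2.5,0,0,0]
    - [0,0,2.5,0,0,0]
    - [0,0,2.0,0,0,0]
    - [0,0,1.5,0,0,0]
    - [0,0,0.9,0,0,0]
    - [0,0,0.4,0,0,0]

```text
time: 6.03
tool_pos: [525.1, -252.7, 164.3]
orientation: [-0.003, 1.0, 0.001, -0.001]
wrist_force: [-0.5, 0.3, -3.3]
width: 45.9
finger_force: 62.0
```

Request:
apply_moves:
  increments:
    - [0,0,0.1,0,0,0]
    - [0,0,0.1,0,0,0]
    - [0,0,0.1,0,0,0]
    - [0,0,0.1,0,0,0]

```text
time: 6.37
tool_pos: [526.3, -254.2, 163.2]
orientation: [-0.002, 1.0, -0.0, 0.001]
wrist_force: [0.5, 0.3, -2.5]
width: 45.8
finger_force: 62.0
```

Request:
apply_moves:
  increments:
    - [0,0,0.1,0,0,0]
    - [0,0,0.1,0,0,0]
    - [0,0,0.1,0,0,0]
    - [0,0,0,0,0,0]

```text
time: 6.7
tool_pos: [526.6, -254.3, 161.5]
orientation: [-0.002, 1.0, -0.0, 0.001]
wrist_force: [-2.4, 0.9, 8.8]
width: 46.0
finger_force: 63.2
```

Contact with the tray floor: I'll release, then rise straight up.

Request:
apply_moves:
  increments:
    - [0,0,0,0,0,0]
    - [0,0,0,0,0,0]
    - [0,0,0,0,0,0]
    - [0,0,0,0,0,0]
    - [0,0,0,0,0,0]
    - [0,0,0,0,0,0]
    - [0,0,0,0,0,0]
    - [0,0,0,0,0,0]
  fingers: 1

```text
time: 7.37
tool_pos: [525.7, -254.1, 159.2]
orientation: [-0.002, 1.0, 0.0, -0.0]
wrist_force: [-0.1, 0.4, -0.1]
width: 85.5
finger_force: 0.0
```

Request:
apply_moves:
  increments:
    - [0,0,-1.0,0,0,0]
    - [0,0,-2.0,0,0,0]
    - [0,0,-3.0,0,0,0]
    - [0,0,-4.0,0,0,0]
    - [0,0,-4.0,0,0,0]
    - [0,0,-4.0,0,0,0]
    - [0,0,-2.0,0,0,0]
    - [0,0,0,0,0,0]

```text
time: 8.03
tool_pos: [527.6, -255.3, 366.3]
orientation: [-0.002, 1.0, -0.002, 0.005]
wrist_force: [0.1, -0.1, 0.1]
width: 85.3
finger_force: 0.0
```

```bash
python3 - <<'E'
from h import *
show()
im,d=get_image("side");C=cloud("side",d).reshape(-1,3)
P=C[(abs(C[:,0]-526)<60)&(abs(C[:,1]+254)<60)&(C[:,2]>40)&(C[:,2]<215)]
for z in (40,100,160,195):
    Q=P[(P[:,2]>=z)&(P[:,2]<z+12)]
    if len(Q):print(z,len(Q),Q.min(0).round(),Q.max(0).round())
# valve/pose target: tool z = -axis
F=np.load("pics/w1.npz");C=F["C"];yv=np.array([.1583,-.9874,0]);xv=np.array([-.9874,-.1583,0]);ax=-.5*xv+[0,0,.866]
B=C[60:135,235:360].reshape(-1,3);im1=F["im"][60:135,235:360].reshape(-1,3)
dk=(im1.sum(1)<200);P=B[dk&(B[:,2]>120)&(B[:,2]<190)];print(len(P),P.mean(0))
for c in((562,157,140),):
    Q=P-c;print(np.c_[Q@yv,Q@np.cross(yv,ax),Q@ax].min(0),np.c_[Q@yv,Q@np.cross(yv,ax),Q@ax].max(0))
top=P[(P-[562,157,140])@ax>7]
e1=yv;e2=np.cross(ax,yv)  # e2 = closed direction? printed
print("e2",e2)
u=np.c_[(top-[562,157,140])@e1,(top-[562,157,140])@e2].astype(np.float32);print(cv2.minAreaRect(u),len(u))
for a in (u[u[:,0].argmin()],u[u[:,0].argmax()]):print(a)
E
```

```text
8.03 q [ 0.14  0.24  0.31  1.62 -0.08  1.28  2.04] tcp [ 527.6 -255.3  366.3] tx [-1.    -0.004 -0.011] ty [-0.004  1.    -0.004] tz [ 0.011 -0.004 -1.   ] F [ 0.1 -0.1  0.1] T [-0.01 -0.01 -0.02] w 85.3 0.0
40 72 [ 499. -281.   40.] [ 553. -260.   52.]
100 104 [ 499. -282.  100.] [ 553. -258.  112.]
160 113 [ 503. -277.  160.] [ 548. -257.  172.]
195 1002 [ 502. -276.  195.] [ 549. -231.  207.]
2434 [560.3900002  160.37109003 148.54492443]
[-45.7861345  -21.10070514 -35.23896356] [39.35318428 24.43688234 13.99236971]
e2 [ 0.8550884   0.1370878  -0.50000883]
((-8.668550491333008, -0.2882556915283203), (14.742454528808594, 78.74918365478516), 65.99452209472656) 1507
[-45.786133   9.811509]
[ 28.558233 -12.568154]
```

```bash
cat >> h.py <<'E'
yv=np.array([.1583,-.9874,0]);xv=np.array([-.9874,-.1583,0]);ax=-.5*xv+np.array([0,0,.866]);e2=np.cross(ax,yv)
H=np.array([561,165,140.])
def pose(th,back):
    """tool x = minus nose direction at opening th; grasp point `back` mm outside the handle's centre"""
    n=np.sin(th)*yv-np.cos(th)*e2
    return H+(back-19)*ax,Ro.from_matrix(np.c_[-n,np.cross(-ax,-n),-ax]).as_quat()
E
python3 - <<'E'
from h import *
show();p,q=pose(1.15,200);print(p);plan(p,q,20)
E
```

```text
8.08 q [ 0.14  0.25  0.31  1.63 -0.08  1.27  2.04] tcp [ 526.6 -254.7  363.1] tx [-1.    -0.004 -0.006] ty [-0.004  1.    -0.002] tz [ 0.006 -0.002 -1.   ] F [-0.4  0.1 -0.4] T [0.03 0.04 0.04] w 85.2 0.0
[650.3597  179.32615 296.746  ]
dist 456.2 angle/row 0.094
[-0.625, 2.168, 0.331, 0.027, 0.015, 0.089]
[-0.433, 2.224, 0.265, 0.027, 0.015, 0.089]
[-0.236, 2.26, 0.2, 0.027, 0.015, 0.089]
[-0.036, 2.277, 0.137, 0.027, 0.015, 0.089]
[0.166, 2.274, 0.077, 0.027, 0.015, 0.089]
[0.368, 2.251, 0.021, 0.027, 0.015, 0.089]
[0.567, 2.209, -0.032, 0.027, 0.015, 0.089]
[0.763, 2.148, -0.081, 0.027, 0.015, 0.089]
[0.953, 2.069, -0.124, 0.027, 0.015, 0.089]
[1.136, 1.971, -0.163, 0.027, 0.015, 0.089]
[1.31, 1.857, -0.196, 0.027, 0.015, 0.089]
[1.473, 1.727, -0.224, 0.027, 0.015, 0.089]
[1.624, 1.582, -0.245, 0.027, 0.015, 0.089]
[1.763, 1.424, -0.26, 0.027, 0.015, 0.089]
[1.886, 1.254, -0.269, 0.027, 0.015, 0.089]
[1.994, 1.073, -0.272, 0.027, 0.015, 0.089]
[2.086, 0.883, -0.268, 0.027, 0.015, 0.089]
[2.16, 0.687, -0.258, 0.027, 0.015, 0.089]
[2.216, 0.484, -0.241, 0.027, 0.015, 0.089]
[2.253, 0.278, -0.219, 0.027, 0.015, 0.089]
```

Request:
apply_moves:
  increments:
    - [-0.62,2.17,0.33,0.027,0.015,0.089]
    - [-0.43,2.22,0.26,0.027,0.015,0.089]
    - [-0.24,2.26,0.2,0.027,0.015,0.089]
    - [-0.04,2.28,0.14,0.027,0.015,0.089]
    - [0.17,2.27,0.08,0.027,0.015,0.089]
    - [0.37,2.25,0.02,0.027,0.015,0.089]
    - [0.57,2.21,-0.03,0.027,0.015,0.089]
    - [0.76,2.15,-0.08,0.027,0.015,0.089]

```text
time: 8.75
tool_pos: [574.1, -78.9, 331.5]
orientation: [0.348, 0.93, -0.107, -0.06]
wrist_force: [0.6, 0.1, -0.5]
width: 85.7
finger_force: 0.0
```

Request:
apply_moves:
  increments:
    - [0.95,2.07,-0.12,0.027,0.015,0.089]
    - [1.14,1.97,-0.16,0.027,0.015,0.089]
    - [1.31,1.86,-0.2,0.027,0.015,0.089]
    - [1.47,1.73,-0.22,0.027,0.015,0.089]
    - [1.62,1.58,-0.24,0.027,0.015,0.089]
    - [1.76,1.42,-0.26,0.027,0.015,0.089]
    - [1.89,1.25,-0.27,0.027,0.015,0.089]
    - [1.99,1.07,-0.27,0.027,0.015,0.089]

```text
time: 9.42
tool_pos: [622.7, 94.8, 304.2]
orientation: [0.646, 0.729, -0.198, -0.109]
wrist_force: [0.7, -0.8, 1.1]
width: 85.8
finger_force: 0.0
```

Request:
apply_moves:
  increments:
    - [2.09,0.88,-0.27,0.027,0.015,0.089]
    - [2.16,0.69,-0.26,0.027,0.015,0.089]
    - [2.22,0.48,-0.24,0.027,0.015,0.089]
    - [2.25,0.28,-0.22,0.027,0.015,0.089]
    - [0,0,0,0,0,0]
    - [0,0,0,0,0,0]
    - [0,0,0,0,0,0]
    - [0,0,0,0,0,0]
  fingers: 0.6

```text
time: 10.08
tool_pos: [642.3, 168.2, 289.0]
orientation: [0.753, 0.604, -0.229, -0.124]
wrist_force: [0.4, -0.1, -0.6]
width: 51.2
finger_force: 0.0
```

```bash
python3 - <<'E'
from h import *
show();p,q=pose(1.15,200);plan(p,q,1)
st=r.state();im,d=get_image("wrist");cv2.imwrite("pics/w3.png",im[:,:,::-1]);C=cloud("wrist",d,st);np.savez("pics/w3",C=C,im=im)
D=C-H;u=np.dstack([D@yv,D@e2,D@ax])
rr=np.hypot(u[...,0],u[...,1])
m=(rr<65)&(abs(u[...,2]-12)<6)&(d>0)
P=u[m];print(len(P),"axial",np.median(P[:,2]));print(cv2.minAreaRect(P[:,:2].astype(np.float32)))
m=(rr<60)&(abs(u[...,2]+36)<8)&(d>0);Q=u[m];print("dial",len(Q),np.median(Q[:,2]),cv2.minEnclosingCircle(Q[:,:2].astype(np.float32)))
E
```

```text
10.08 q [-0.35  0.77  0.13  1.06 -0.12  1.84 -0.45] tcp [642.3 168.2 289. ] tx [ 0.166  0.967 -0.195] ty [ 0.852 -0.24  -0.464] tz [-0.496 -0.089 -0.864] F [ 0.4 -0.1 -0.6] T [ 0.1  -0.49 -0.02] w 51.2 0.0
dist 15.8 angle/row 0.041
[1.062, 0.058, -1.164, 0.0, 0.01, 0.039]
1592 axial 11.475745198394907
((-0.8766975402832031, 0.5778064727783203), (13.985881805419922, 80.2610092163086), 65.51976013183594)
dial 5877 -36.15940123163744 ((-1.0320115089416504, 0.6470062732696533), 45.99933624267578)
```

View pics/w3.png

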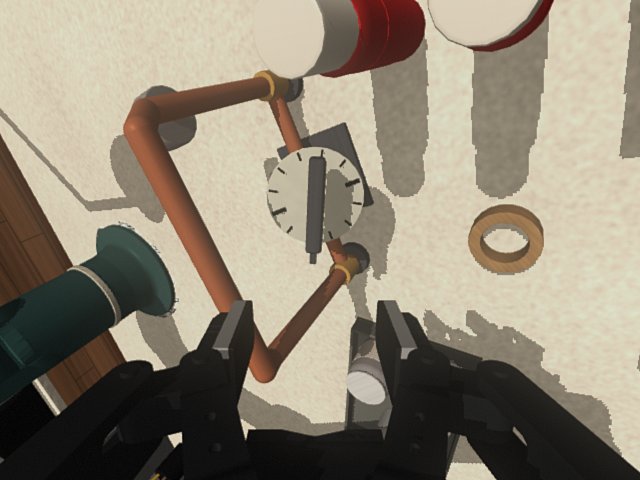

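The picture shows the bar from (313,160) to its nose at (313,260). The closed tick is at (280,211) and the half-turn tick at (350,183). That gives an opening of 1.14 rad, and the axis estimate holds to about 1 mm.

```bash
sed -i 's/^H=.*/H=np.array([561.3,166.1,139.7])/' h.py; python3 - <<'E'
from h import *
p,q=pose(1.143,60);plan(p,q,6)
E
```

```text
dist 129.2 angle/row 0.008
[0.212, 0.016, 2.143, 0.0, 0.002, 0.008]
[0.209, 0.015, 2.143, 0.0, 0.002, 0.008]
[0.205, 0.013, 2.143, 0.0, 0.002, 0.008]
[0.201, 0.012, 2.144, 0.0, 0.002, 0.008]
[0.198, 0.01, 2.144, 0.0, 0.002, 0.008]
[0.194, 0.009, 2.144, 0.0, 0.002, 0.008]
```

Request:
apply_moves:
  increments:
    - [0.21,0.02,2.14,0,0.002,0.008]
    - [0.21,0.02,2.14,0,0.002,0.008]
    - [0.2,0.01,2.14,0,0.002,0.008]
    - [0.2,0.01,2.14,0,0.002,0.008]
    - [0.2,0.01,2.14,0,0.002,0.008]
    - [0.2,0.01,2.14,0,0.002,0.008]
    - [0,0,0,0,0,0]
    - [0,0,0,0,0,0]

```text
time: 10.8
tool_pos: [581.0, 171.2, 175.1]
orientation: [0.768, 0.586, -0.228, -0.123]
wrist_force: [0.5, 0.2, 0.6]
width: 51.3
finger_force: 0.0
```

```bash
python3 - <<'E'
from h import *
show();p,q=pose(1.143,0);plan(p,q,5)
E
```

```text
10.8 q [-0.37  0.75  0.12  1.36 -0.14  1.56 -0.5 ] tcp [581.  171.2 175.1] tx [ 0.21   0.956 -0.205] ty [ 0.843 -0.283 -0.457] tz [-0.495 -0.077 -0.866] F [0.5 0.2 0.6] T [ 0.08 -0.5   0.02] w 51.3 0.0
dist 59.8 angle/row 0.001
[-0.035, 0.02, 1.195, -0.0, -0.0, 0.0]
[-0.035, 0.02, 1.195, -0.0, -0.0, 0.0]
[-0.034, 0.02, 1.195, -0.0, -0.0, 0.0]
[-0.034, 0.019, 1.195, -0.0, -0.0, 0.0]
[-0.033, 0.019, 1.195, -0.0, -0.0, 0.0]
```

Request:
apply_moves:
  increments:
    - [-0.03,0.02,1.2,0,0,0]
    - [-0.03,0.02,1.2,0,0,0]
    - [-0.04,0.02,1.2,0,0,0]
    - [-0.04,0.02,1.2,0,0,0]
    - [-0.03,0.02,1.2,0,0,0]
    - [0,0,0,0,0,0]
    - [0,0,0,0,0,0]

```text
time: 11.38
tool_pos: [551.7, 165.5, 122.3]
orientation: [0.768, 0.586, -0.228, -0.124]
wrist_force: [-0.1, 0.7, 0.3]
width: 51.3
finger_force: 0.0
```

Request:
apply_moves:
  increments:
    - [0,0,0,0,0,0]
    - [0,0,0,0,0,0]
    - [0,0,0,0,0,0]
    - [0,0,0,0,0,0]
    - [0,0,0,0,0,0]
    - [0,0,0,0,0,0]
  fingers: 0

```text
time: 11.88
tool_pos: [552.2, 165.9, 123.4]
orientation: [0.768, 0.586, -0.227, -0.124]
wrist_force: [-0.1, 1.2, 5.2]
width: 13.1
finger_force: 59.6
```

```bash
python3 - <<'E'
from h import *
show();p,q=pose(1.143,0);plan(p,q,1)
E
```

```text
11.88 q [-0.37  0.76  0.1   1.48 -0.14  1.43 -0.49] tcp [552.2 165.9 123.4] tx [ 0.21   0.956 -0.203] ty [ 0.844 -0.282 -0.456] tz [-0.494 -0.076 -0.866] F [-0.1  1.2  5.2] T [ 0.02  0.06 -0.1 ] w 13.1 59.60174918174744
dist 1.4 angle/row 0.005
[-0.13, 0.021, 0.039, -0.001, -0.003, 0.003]
```

Request:
apply_moves:
  increments:
    - [0,0,0,0,0,0.05]
    - [0,0,0,0,0,0.1]
    - [0,0,0,0,0,0.1]
    - [0,0,0,0,0,0.1]
    - [0,0,0,0,0,0.1]
    - [0,0,0,0,0,0.1]
    - [0,0,0,0,0,0.1]
    - [0,0,0,0,0,0.1]

```text
time: 12.55
tool_pos: [553.4, 164.9, 122.9]
orientation: [0.93, 0.262, -0.255, -0.031]
wrist_force: [2.7, -1.8, 2.0]
width: 13.5
finger_force: 59.6
```

```bash
cat >> h.py <<'E'
def turn():
    show();s=r.state();R=Ro.from_quat(s["orientation"]).as_matrix();n=-R[:,0]
    print("theta",np.arctan2(n@yv,-n@e2).round(3),"torque on ax",(s["wrist_torque"]@ax).round(3),"tilt err",(R[:,2]+ax).round(3),"pos err yv,e2,ax",[round(float((s["tool_pos"]-H+19*ax)@a),1) for a in(yv,e2,ax)])
E
python3 -c "from h import *;turn()"
```

```text
12.55 q [-0.5   0.77  0.3   1.49 -0.24  1.44 -1.15] tcp [553.4 164.9 122.9] tx [ 0.732  0.503 -0.459] ty [ 0.472 -0.861 -0.191] tz [-0.491 -0.077 -0.868] F [ 2.7 -1.8  2. ] T [-0.09 -0.85  0.31] w 13.5 59.567747712135315
theta 0.391 torque on ax 0.156 tilt err [ 0.002  0.002 -0.002] pos err yv,e2,ax [-0.1, 1.5, 0.4]
```

Request:
apply_moves:
  increments:
    - [0,0,0,0,0,0.08]
    - [0,0,0,0,0,0.08]
    - [0,0,0,0,0,0.06]
    - [0,0,0,0,0,0.05]
    - [0,0,0,0,0,0.03]
    - [0,0,0,0,0,0.03]
    - [0,0,0,0,0,0.02]
    - [0,0,0,0,0,0]

```text
time: 13.22
tool_pos: [553.6, 164.2, 122.8]
orientation: [0.961, 0.098, -0.257, 0.014]
wrist_force: [3.9, -2.0, 1.8]
width: 13.2
finger_force: 59.7
```

```bash
python3 -c "from h import *;turn()"
```

```text
13.22 q [-0.55  0.78  0.38  1.49 -0.29  1.45 -1.45] tcp [553.6 164.2 122.8] tx [ 0.849  0.18  -0.496] ty [ 0.195 -0.981 -0.023] tz [-0.491 -0.078 -0.868] F [ 3.9 -2.   1.8] T [-0.44 -1.06  0.36] w 13.2 59.68965232372284
theta 0.044 torque on ax 0.008 tilt err [ 0.003  0.002 -0.002] pos err yv,e2,ax [0.6, 1.6, 0.4]
```

Request:
apply_moves:
  increments:
    - [0,0,0,0,0,0.02]
    - [0,0,0,0,0,0.02]
    - [0,0,0,0,0,0.02]
    - [0,0,0,0,0,0]

```text
time: 13.55
tool_pos: [553.6, 164.1, 122.8]
orientation: [0.964, 0.069, -0.256, 0.022]
wrist_force: [4.5, -3.3, 2.2]
width: 12.8
finger_force: 59.8
```

```bash
python3 -c "from h import *;turn()"
```

```text
13.55 q [-0.56  0.78  0.4   1.49 -0.3   1.45 -1.5 ] tcp [553.6 164.1 122.8] tx [ 0.859  0.122 -0.497] ty [ 0.145 -0.989  0.007] tz [-0.491 -0.078 -0.868] F [ 4.5 -3.3  2.2] T [-0.32 -1.05  0.82] w 12.8 59.820581674575806
theta -0.015 torque on ax 0.466 tilt err [ 0.003  0.001 -0.002] pos err yv,e2,ax [0.7, 1.6, 0.4]
```

Request:
apply_moves:
  increments:
    - [0,0,0,0,0,0.02]
    - [0,0,0,0,0,0.02]
    - [0,0,0,0,0,0.02]
    - [0,0,0,0,0,0]

```text
time: 13.88
tool_pos: [553.7, 164.1, 122.8]
orientation: [0.965, 0.042, -0.255, 0.03]
wrist_force: [4.6, -5.3, 2.1]
width: 13.0
finger_force: 78.8
```

```bash
python3 -c "from h import *;turn()"
```

```text
13.88 q [-0.57  0.79  0.41  1.49 -0.31  1.45 -1.55] tcp [553.7 164.1 122.8] tx [ 0.866  0.066 -0.496] ty [ 0.097 -0.995  0.036] tz [-0.491 -0.079 -0.868] F [ 4.6 -5.3  2.1] T [ 0.12 -0.96  2.2 ] w 13.0 78.81651635281742
theta -0.072 torque on ax 1.887 tilt err [ 0.003  0.    -0.002] pos err yv,e2,ax [0.8, 1.6, 0.5]
```

Torque climbed to 1.9 N m at about θ=0, so the valve is against its closed stop. Now I'll open it half a turn.

Request:
apply_moves:
  increments:
    - [0,0,0,0,0,-0.05]
    - [0,0,0,0,0,-0.1]
    - [0,0,0,0,0,-0.1]
    - [0,0,0,0,0,-0.1]
    - [0,0,0,0,0,-0.1]
    - [0,0,0,0,0,-0.1]
    - [0,0,0,0,0,-0.1]
    - [0,0,0,0,0,-0.1]

```text
time: 14.55
tool_pos: [553.0, 165.4, 123.0]
orientation: [0.883, 0.393, -0.249, -0.068]
wrist_force: [2.4, 0.5, 3.3]
width: 13.1
finger_force: 59.7
```

Request:
apply_moves:
  increments:
    - [0,0,0,0,0,-0.1]
    - [0,0,0,0,0,-0.1]
    - [0,0,0,0,0,-0.1]
    - [0,0,0,0,0,-0.1]
    - [0,0,0,0,0,-0.1]
    - [0,0,0,0,0,-0.1]
    - [0,0,0,0,0,-0.1]
    - [0,0,0,0,0,-0.1]

```text
time: 15.22
tool_pos: [551.6, 166.0, 123.8]
orientation: [0.659, 0.706, -0.204, -0.161]
wrist_force: [-2.2, 0.2, 7.3]
width: 13.1
finger_force: 60.0
```

```bash
python3 -c "from h import *;turn()"
```

```text
15.22 q [-0.32  0.76  0.02  1.47 -0.09  1.43 -0.2 ] tcp [551.6 166.  123.8] tx [-0.079  0.996 -0.042] ty [ 0.865  0.048 -0.499] tz [-0.495 -0.076 -0.865] F [-2.2  0.2  7.3] T [-0.13  0.54 -0.16] w 13.1 59.96170163154602
theta 1.481 torque on ax -0.164 tilt err [-0.001  0.004  0.001] pos err yv,e2,ax [-1.5, -0.4, 0.4]
```

Request:
apply_moves:
  increments:
    - [0,0,0,0,0,-0.1]
    - [0,0,0,0,0,-0.1]
    - [0,0,0,0,0,-0.1]
    - [0,0,0,0,0,-0.1]
    - [0,0,0,0,0,-0.1]
    - [0,0,0,0,0,-0.1]
    - [0,0,0,0,0,-0.1]
    - [0,0,0,0,0,-0.1]

```text
time: 15.88
tool_pos: [550.3, 165.3, 124.6]
orientation: [0.332, 0.906, -0.126, -0.229]
wrist_force: [-6.2, -2.0, 11.9]
width: 13.3
finger_force: 60.2
```

Request:
apply_moves:
  increments:
    - [0,0,0,0,0,-0.1]
    - [0,0,0,0,0,-0.1]
    - [0,0,0,0,0,-0.1]
    - [0,0,0,0,0,-0.1]
    - [0,0,0,0,0,-0.1]
    - [0,0,0,0,0,-0.1]
    - [0,0,0,0,0,-0.05]
    - [0,0,0,0,0,0]

```text
time: 16.55
tool_pos: [549.8, 164.0, 124.9]
orientation: [0.027, 0.965, -0.048, -0.258]
wrist_force: [-7.8, -5.5, 15.3]
width: 12.7
finger_force: 60.4
```

```bash
python3 -c "from h import *;turn()"
```

```text
16.55 q [-0.09  0.79 -0.34  1.46  0.12  1.45  1.07] tcp [549.8 164.  124.9] tx [-0.866  0.076  0.495] ty [ 0.027  0.994 -0.106] tz [-0.5   -0.079 -0.863] F [-7.8 -5.5 15.3] T [-0.9   2.05  0.56] w 12.7 60.407039523124695
theta 2.927 torque on ax 0.202 tilt err [-0.006  0.     0.003] pos err yv,e2,ax [0.2, -2.7, 0.4]
```

Request:
apply_moves:
  increments:
    - [0,0,0,0,0,-0.08]
    - [0,0,0,0,0,-0.07]
    - [0,0,0,0,0,-0.05]
    - [0,0,0,0,0,-0.015]
    - [0,0,0,0,0,0]
    - [0,0,0,0,0,0]

```text
time: 17.05
tool_pos: [549.9, 163.6, 124.9]
orientation: [-0.076, 0.962, -0.021, -0.261]
wrist_force: [-7.4, -6.5, 14.9]
width: 13.1
finger_force: 60.4
```

```bash
python3 -c "from h import *;turn()"
```

```text
17.05 q [-0.06  0.8  -0.39  1.45  0.15  1.46  1.26] tcp [549.9 163.6 124.9] tx [-0.852 -0.135  0.506] ty [-0.157  0.988 -0.001] tz [-0.5   -0.08  -0.863] F [-7.4 -6.5 14.9] T [-1.16  2.01  0.51] w 13.1 60.44363021850586
theta 3.14 torque on ax 0.027 tilt err [-0.006 -0.001  0.003] pos err yv,e2,ax [0.7, -2.8, 0.4]
```

Release, withdraw a little along the axis, then measure.

Request:
apply_moves:
  increments:
    - [0,0,0,0,0,0]
    - [0,0,0,0,0,0]
    - [0,0,0,0,0,0]
    - [0,0,0,0,0,0]
    - [0,0,0,0,0,0]
    - [0,0,0,0,0,0]
  fingers: 0.6

```text
time: 17.55
tool_pos: [551.9, 165.8, 122.3]
orientation: [-0.076, 0.963, -0.019, -0.258]
wrist_force: [-0.5, 0.4, -0.9]
width: 51.2
finger_force: 0.0
```

Request:
apply_moves:
  increments:
    - [0,0,-1.0,0,0,0]
    - [0,0,-2.0,0,0,0]
    - [0,0,-2.0,0,0,0]
    - [0,0,-2.0,0,0,0]
    - [0,0,-2.0,0,0,0]
    - [0,0,-1.0,0,0,0]
    - [0,0,0,0,0,0]
    - [0,0,0,0,0,0]

```text
time: 18.22
tool_pos: [601.3, 173.4, 209.1]
orientation: [-0.076, 0.963, -0.019, -0.258]
wrist_force: [-1.0, -1.1, -0.8]
width: 51.0
finger_force: 0.0
```

```bash
python3 - <<'E'
from h import *
turn();st=r.state();im,d=get_image("wrist");cv2.imwrite("pics/w4.png",im[:,:,::-1]);C=cloud("wrist",d,st)
D=C-H;u=np.dstack([D@yv,D@e2,D@ax]);rr=np.hypot(u[...,0],u[...,1])
m=(rr<65)&(abs(u[...,2]-12)<4)&(d>0);P=u[m];print(len(P),cv2.minAreaRect(P[:,:2].astype(np.float32)))
l=cv2.fitLine(P[:,:2].astype(np.float32),cv2.DIST_L2,0,.1,.1).ravel();print(l,"theta",np.arctan2(l[0]*np.sign(l[1]),-abs(l[1])))
C=cloud("side",get_image("side")[1]).reshape(-1,3)
Q=C[(abs(C[:,0]-526)<60)&(abs(C[:,1]+254)<60)&(C[:,2]>194)&(C[:,2]<208)];print("can",len(Q),Q.mean(0))
E
```

```text
18.22 q [-0.08  0.79 -0.39  1.25  0.14  1.65  1.27] tcp [601.3 173.4 209.1] tx [-0.855 -0.136  0.5  ] ty [-0.156  0.988  0.002] tz [-0.494 -0.076 -0.866] F [-1.  -1.1 -0.8] T [ 0.1  -0.52 -0.04] w 51.0 0.0
theta 3.141 torque on ax -0.029 tilt err [-0.     0.003 -0.   ] pos err yv,e2,ax [-0.8, 0.5, 99.4]
2836 ((0.19957304000854492, -1.1594505310058594), (78.7705078125, 13.940873146057129), 89.49597930908203)
[ 3.2648544e-03  9.9999470e-01  1.6925976e-01 -3.5773239e+00] theta 3.1383278
can 1042 [ 525.63729556 -256.00933052  204.60660974]
```

View pics/w4.png

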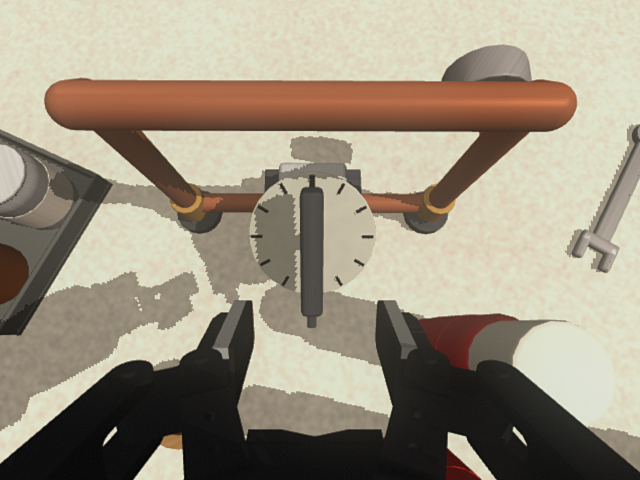

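The nose at (311,322) is opposite the closed tick at (311,182), at θ=3.138. The can stands in the tray and the gripper touches nothing.

```bash
python3 -c "from station import r;print(r.finish_job())"
```

```text
the job is handed in; nothing more can be done
None
```

The job is handed in: the can stands upright in the tray's free half, and the valve was closed to its stop, then opened half a turn (measured 3.138 rad) in about 18 s of the 69 s allowed.

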